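Serve a muffin with tongs at the puzzle table

ROBOT

A 6-joint arm with a two-finger parallel gripper is mounted at the origin on the work surface. World frame = base frame: x ahead of the robot, y to its left, z up, the work surface at z = 0. Lengths are in m, angles in degrees, forces in N, time in s.
With the tool pointing down it reaches from about 0.4 to 0.925 m from the base axis. Payload 3.4 kg.
Tool frame: the origin (TCP) lies on the centre line of the jaws, within the pads' length; the fingertips stand 19 mm ahead of it and the grasp point (between the pads) is the TCP (tips_ahead is the z of the fingertips in the tool frame, in m); z points along the fingers, y is the line along which they close (so a half turn about z gives the same grasp; the last joint's range is limited). The gripper opens to 85 mm and grips with 20 to 120 N. Pads are 22 mm wide; open, the fingers measure 114 mm over their backs; the gripper's body (76 mm by 85 mm) begins 54 mm behind the grasp point. The pads swing forward as they close: fully open they stand 13 mm farther back than shut.
Start: joints at [-71.992, 17.578, 86.31, -0, 76.112, -4.211], TCP at [0.217, -0.532, 0.221] pointing down, gripper open.
Joint ranges: [-179.03, 179.03], [-60, 130.46], [8.19, 133.38], [-81.62, 261.62], [5.75, 156.47], [-153.77, 153.77]. Speed limits (degrees/s): [147.25, 147.25, 180, 180, 180, 180].

INTERFACE

Orientations are given as a 3x3 rotation matrix whose columns are the frame's x, y, z axes.
In Python, from cell import * gives the robot as it stands. The module is installed in compiled form; this text tells all that it offers.
- The arm moves only by the tool advance, called after "Request:" as name(argument=value, ...) on one line, values as JSON. Schema: {"type":"object","properties":{"ticks":{"type":"array","items":{"type":"number"},"minItems":7,"maxItems":70},"grip_n":{"type":"number"},"only":{"type":"string"},"quiet":{"type":"boolean"},"lines":{"type":"string"}},"required":["ticks"],"additionalProperties":false}. ticks is one flat list of numbers that holds 1 to 10 rows one after another, with no inner brackets; each row has 7 numbers: a rotation vector rx, ry, rz in shares of 120 degrees (1.0 is 120 degrees), then dx, dy, dz in a scale on which 1.0 is 0.8 m, then the finger opening in m; each row is the pose to reach, as a shift and turn from the pose commanded when the call began, along the tool's axes at that moment; what a row does not reach only later rows make up. A row lasts 1/10 s, in which the tool goes at most 0.05 m and 8.59 degrees, less where a joint would pass 70% of its speed; a pose out of reach is approached as far as the arm can. The fingers move at their own pace and stop on an object; grip_n is the grip in N (left out, the last holds). Time passes only in rows, so rows that do not move let the fingers close. The tool returns the time, the measured TCP pose, the force, the opening and the grip force at its end. only (a regular expression) keeps the lines of the reply that match it, lines (a string "A,B") keeps lines A to B, and quiet returns only ok. No shift or turn number may pass 1 either way. Input that does not fit is refused with a message, and nothing moves.
- get_state(): the state, without advancing time (a new reading comes with each control period).
- capture(name): name is "scene" or "top" or "wrist"; returns (picture, depth): 384x512x3 uint8, red, green, blue; 384x512 float32, m along the optical axis (not along the pixel's ray), 0 where there is no reading.
- camera_params(name): a dict with "fx", "fy", "cx", "cy" (pixels), "dist" ([k1, k2, p1, p2, k3] as OpenCV has them; the pictures are not rectified), "camera_from_world" (4x4, takes a point from world to camera coordinates). Camera axes: x right, y down, z forward; pixel columns grow to the right and rows downward; lengths in m; the calibration is good to about 2 mm. A picture is of the moment at which its call begins: read the wrist's pose just before it. camera_params takes no time and is no camera call; for the wrist camera it gives the pose at the moment of the call.
- hand_in(): hands the job in; it is judged then, once.
Trained networks look in the newest picture that a camera, given by its name, has taken for a name from the list of things; names that differ only in an ending like _2 or _b are one class to them, and where a whole thing is asked for, a point or a joint stands for the part that bears it (a point fixed in the world has none). Each returns a list of dicts, best first, with "score" (0 to 1); they miss things now and then, are a little off and sometimes report something else, mostly with a low value. They report only what shows in the picture. A call takes as long as a camera call. They do not tell look-alikes from the thing itself.
- boxes_of(thing, camera): "point" ([row, column] in pixels, amid what is visible of it).
The state is a dict: "time_s": time; "qpos": joint angles; "joint_velocities": joint speeds; "joint_torque": joint torques, N m; "tcp_pos": TCP position; "eef_rot": TCP orientation; "wrist_force": force on the tool from outside, world axes, zero at the start; "ft_torque": the same for the moment, N m; "opening": finger opening in m; "grip_force": force on a finger pad.
Only numpy, scipy, OpenCV 4.12 (cv2) and the standard library are available. Lean on these libraries where they do the work, as an engineer would, in place of code of your own. Each camera call takes 0.05 s, during which the arm holds its last target. There are 200 camera calls.

TASK

Snack break at the puzzle table: carry the bread basket by its arched handle, level so that nothing in it tips over, put it down in the middle of the grey placemat and let go of it. Then pick up the kitchen tongs, squeeze their jaws on the muffin, lift it out of the basket and finish while still holding it up in the tongs, ready to hand over, its underside at least 10 cm above the table and clear of the basket. Touch the muffin only with the tongs, leave the jam jar standing in the basket, and do not disturb the mug, the puzzle box or the finished corner of the puzzle.

Things in the scene. Friction and masses are not known exactly. Their poses are not given: they have to be found in the camera images.
- basket: Loose shallow wooden bread basket, 0.4 kg, 210 (x) by 144 (y) by 18 mm, walls and floor 6 mm. Origin: centre of its underside, z up. A fixed arch 14 mm thick along x stands across its middle (x = 0), posts at y = +-75 mm, to 135 mm high. The muffin stands in its -x half (towards the robot), the jar in its +x half. Starts left, ahead or right, its x within 0.35 rad of straight ahead.
- basket_handle (a point): Middle of the arch's straight top bar, 127 mm above the basket's underside. The bar is 14 mm thick along the basket's x, 80 mm long along its y, 16 mm high: pinch it from above, fingers closing along the basket's x.
- placemat: Grey woven placemat lying fixed on the table, 270 (x) by 200 (y) by 3 mm; origin at the centre of its underside.
- muffin: Small rigid muffin, 0.07 kg, in a pale paper case, about 54 mm to the -x side of the arch. Origin: centre of its underside, 6 mm above the basket's. The case is 47 mm across at the bottom, 52 mm at its top edge 46 mm up; the brown cap above it is 64 mm across at 51 mm up and ends 68 mm up.
- jar: Jam jar, 54 mm across and 70 mm tall, standing in the basket's +x half; origin at the centre of its underside.
- tongs: Loose steel kitchen tongs, 262 mm long, 0.125 kg, lying with the arms side by side, tips away from the robot within 0.35 rad of straight ahead. Origin: at the underside, midway between the black grip pads (75 mm long, 0 to 24 mm above the underside). x runs from the hinge (x = -120 mm) along the centre line to the tips (x = +120 mm). At rest the pads are 61 mm across their outsides.
- tongs_jaws (a point): Middle of the jaw gap at rest, 100 mm ahead of the tongs' origin, 12 mm above the underside. The jaws are straight plates, x = 80 to 120 mm, 0 to 24 mm above the underside, at rest 83 mm apart. This frame belongs to the +y arm: when the arms close evenly by q it turns by -q/2 about z from the centre line.
- tongs_arm (a joint): Closing angle of the tongs' -y arm to the +y arm: 0 open at rest, 0.15 jaws on the muffin, 0.34 shut. Pinch the pads from above along y: the jaw gap shrinks 1.85 mm per mm of pinch. Pads parallel at 52 mm width; jaws 50 mm apart (on the muffin) at 43 mm. The spring pushes back 6 N per side at rest, 10 N on the muffin.
- mug: White mug, 82 mm across, 92 mm tall, with a handle, off to the left; origin at the centre of its underside. Leave it alone.
- puzzle_box: Open cardboard puzzle box with sorted pieces, 210 x 150 x 45 mm, off to the right; origin at the centre of its underside. Leave it alone.
- puzzle_corner: Finished flat bit of puzzle, 68 x 72 x 5 mm, lying near the robot; origin at the centre of its underside. Leave it alone.
Mind the look-alikes: they are no part of the job. What is shaped like the muffin but blue is not meant. Of the things that look like the jar, the larger one is meant.

How it is judged (in metres and radians):
On the way, in this order (a step that is already met when the one before it is completed fails the run):
1. the basket stands in the middle of the placemat, let go of, with the muffin and the jar in it (horizontal distance between basket and placemat below 0.045 m and height (world z) of basket below 0.008 m and angle between basket's own z axis and vertical below 0.05 rad and contact force between the fingers and basket below 0.1 N and linear speed of basket below 0.03 m/s and contact force between basket and muffin above 0.1 N and contact force between basket and jar above 0.1 N), for 0.2 s.
2. the tongs are picked up in the gripper (height (world z) of tongs above 0.02 m and contact force between the fingers and tongs above 1 N), for 0.2 s.
At the end, for the whole second after the job is handed in: Muffin still, in the jaws of the tongs squeezed in the gripper, underside over 100 mm above the table (tongs over 80 mm), both clear of the basket; basket flat, its centre within 50 mm of the placemat's centre (45 mm when put down), the jar upright in it (height (world z) of muffin above 0.1 m and height (world z) of tongs above 0.08 m and contact force between tongs and muffin above 0.3 N and contact force between the fingers and tongs above 1 N and value of joint tongs_arm above 0.06 rad and x of muffin in the frame of tongs between 0.06 and 0.15 m and linear speed of muffin below 0.05 m/s and contact force between each of muffin, tongs and basket below 0.05 N and horizontal distance between basket and placemat below 0.05 m and height (world z) of basket below 0.008 m and angle between basket's own z axis and vertical below 0.05 rad and contact force between basket and jar above 0.1 N and angle between jar's own z axis and vertical below 0.1 rad); the arm keeps its last pose, push and grip.
It fails at once if the basket is tipped by more than 15 degrees (angle between basket's own z axis and vertical above 0.26 rad).
It fails at once if the jar tips over (angle between jar's own z axis and vertical above 0.35 rad).
It fails at once if the muffin is touched by the gripper or arm (contact force between any of the arm, the fingers and muffin above 0.3 N).
It fails at once if the mug, the puzzle box or the puzzle corner is moved by more than 20 mm (distance of any of mug, puzzle_box, puzzle_corner from where it was at the start of the episode above 0.02 m).
It also fails if it takes over 61 s, if anything falls off the work surface, if the arm or the gripper's body presses on something with over 40 N, if the wrist force passes 120 N, or if a joint passes its speed limit or range.

## Working session

There is one attempt and no reset: what is moved stays moved. The work goes in short steps, Python scripts to look and compute and a tool call to move; the robot and the scene stay as the last step left them, time stands still between calls to the robot, and variables do not carry over. Pictures are saved under pics/ and viewed, at most 14 in all, crops included, and the job is handed in when it is done.

```bash
mkdir -p pics
```

Create h.py:
```python
from cell import *
import numpy as np, cv2
def shot(cam,name=None):
    p=camera_params(cam); im,d=capture(cam)
    if name: cv2.imwrite('pics/'+name,im[:,:,::-1])
    return p,im,d
def cloud(p,d):
    v,u=np.mgrid[:d.shape[0],:d.shape[1]]
    K=np.array([[p['fx'],0,p['cx']],[0,p['fy'],p['cy']],[0,0,1]])
    pts=np.stack([u,v],-1).reshape(-1,1,2).astype(float)
    n=cv2.undistortPoints(pts,K,np.array(p['dist'])).reshape(*d.shape,2)
    c=np.concatenate([n*d[...,None],d[...,None]],-1)
    T=np.linalg.inv(np.array(p['camera_from_world']))
    w=c@T[:3,:3].T+T[:3,3]; w[d<=0]=np.nan
    return w
```

Run:
```python
from h import *
s=get_state(); print(s['tcp_pos'],np.round(s['eef_rot'],3).tolist(),s['time_s'],s['opening'])
for c in ['top','scene']:
    p,im,d=shot(c,c+'0.png'); w=cloud(p,d); np.savez(c+'0.npz',im=im,w=w)
    for t in ['basket','basket_handle','placemat','muffin','jar','tongs','tongs_jaws','mug','puzzle_box','puzzle_corner']:
        for b in boxes_of(t,c)[:4]:
            r,q=map(int,b['point']); print(c,t,round(b['score'],2),(r,q),np.round(w[r,q],3))
```

```text
[ 0.21719126 -0.53161858  0.22049063] [[0.926, 0.378, -0.001], [0.378, -0.926, 0.002], [0.0, -0.002, -1.0]] 0.0 0.08555559940835865
top basket 0.94 (186, 171) [0.612 0.297 0.002]
top basket 0.38 (179, 349) [ 0.613 -0.303  0.017]
top basket_handle 0.86 (185, 169) [0.614 0.302 0.011]
top placemat 0.94 (174, 252) [0.643 0.021 0.003]
top muffin 0.83 (194, 173) [0.573 0.276 0.073]
top muffin 0.72 (252, 163) [0.387 0.311 0.07 ]
top muffin 0.31 (175, 331) [ 0.63  -0.245  0.007]
top jar 0.72 (170, 159) [0.652 0.321 0.078]
top jar 0.65 (159, 122) [0.7   0.453 0.054]
top tongs 0.88 (179, 334) [ 0.615 -0.253  0.014]
top tongs_jaws 0.79 (178, 334) [ 0.617 -0.252  0.02 ]
top mug 0.93 (208, 93) [0.544 0.568 0.008]
top puzzle_box 0.76 (228, 430) [ 0.439 -0.573  0.004]
top puzzle_box 0.62 (177, 334) [ 0.622 -0.254  0.012]
top puzzle_corner 0.88 (251, 302) [ 0.379 -0.137 -0.   ]
top puzzle_corner 0.67 (181, 350) [ 0.605 -0.306  0.019]
scene basket 0.72 (258, 317) [0.578 0.295 0.006]
scene basket_handle 0.82 (259, 317) [0.582 0.299 0.007]
scene placemat 0.81 (227, 240) [0.661 0.023 0.001]
scene muffin 0.6 (228, 363) [0.413 0.336 0.062]
scene muffin 0.51 (250, 314) [0.589 0.288 0.043]
scene jar 0.76 (270, 309) [0.681 0.352 0.069]
scene jar 0.76 (305, 333) [0.717 0.477 0.056]
scene tongs 0.69 (175, 198) [ 0.598 -0.296  0.012]
scene tongs_jaws 0.6 (180, 192) [ 0.626 -0.298  0.001]
scene tongs_jaws 0.34 (175, 193) [ 0.619 -0.299  0.02 ]
scene mug 0.59 (290, 393) [0.577 0.569 0.087]
scene puzzle_box 0.58 (132, 191) [ 0.436 -0.568  0.017]
scene puzzle_corner 0.68 (171, 269) [ 0.373 -0.145  0.008]
```

Run:
```python
from h import *
z=np.load('top0.npz'); im,w=z['im'],z['w']
cv2.imwrite('pics/top_big.png',cv2.resize(im[:,:,::-1],(800,600),interpolation=cv2.INTER_CUBIC))
c=im[130:280,80:280,::-1]; cv2.imwrite('pics/crop_bas.png',cv2.resize(c,(800,600),interpolation=cv2.INTER_CUBIC))
c=im[135:225,295:415,::-1]; cv2.imwrite('pics/crop_tongs.png',cv2.resize(c,(800,600),interpolation=cv2.INTER_CUBIC))
for cam in ['top','scene']:
    z=np.load(cam+'0.npz'); w=z['w']
    X,Y,Z=w[...,0],w[...,1],w[...,2]
    m=(abs(X-.61)<.12)&(abs(Y-.3)<.1)&(Z>.105)&(Z<.15)
    P=w[m]; print(cam,'bar n',len(P),P.mean(0),np.percentile(P[:,2],[50,95]))
    (c,s,a)=cv2.minAreaRect(P[:,:2].astype(np.float32)); print(c,s,a)
    m=(abs(X-.61)<.17)&(abs(Y+.28)<.12)&(Z>.012)&(Z<.035)
    P=w[m][:,:2]; print('tongs n',len(P),cv2.minAreaRect(P.astype(np.float32)))
```

```text
top bar n 222 [0.60797094 0.29754329 0.1277465 ] [0.12991739 0.13911907]
(0.608909547328949, 0.2997099757194519) (0.018690431490540504, 0.1384601891040802) 15.600271224975586
tongs n 311 ((0.6006284356117249, -0.2718290686607361), (0.2830917537212372, 0.1413227617740631), 5.587213039398193)
scene bar n 279 [0.61095567 0.31076851 0.12576789] [0.12706359 0.13567011]
(0.6098819375038147, 0.30665332078933716) (0.022692382335662842, 0.13341780006885529) 14.379380226135254
tongs n 316 ((0.6148625612258911, -0.2780136168003082), (0.09842218458652496, 0.26006925106048584), 89.5748062133789)
```

View pics/top_big.png

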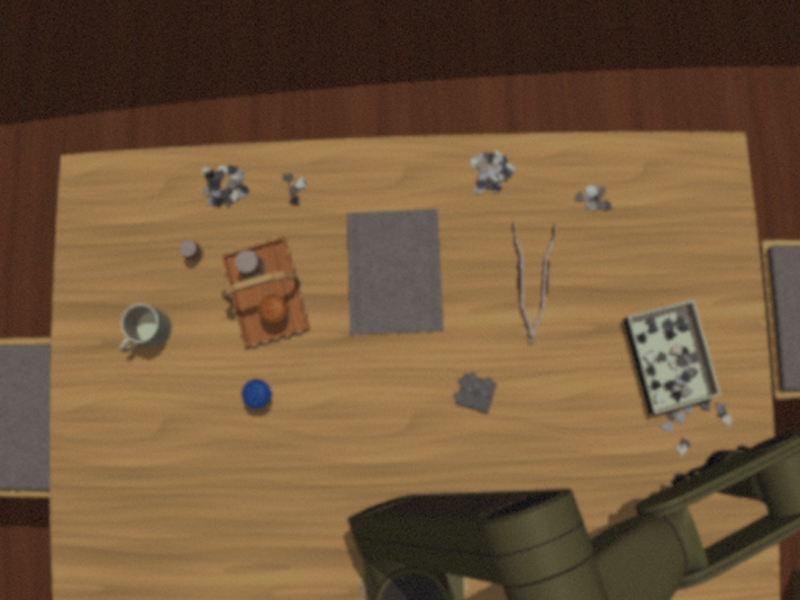

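View pics/crop_bas.png

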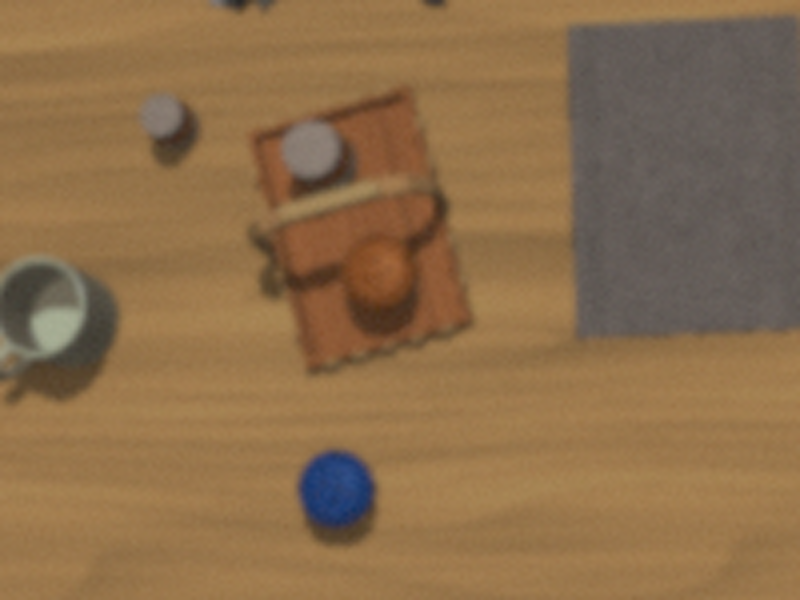

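View pics/crop_tongs.png

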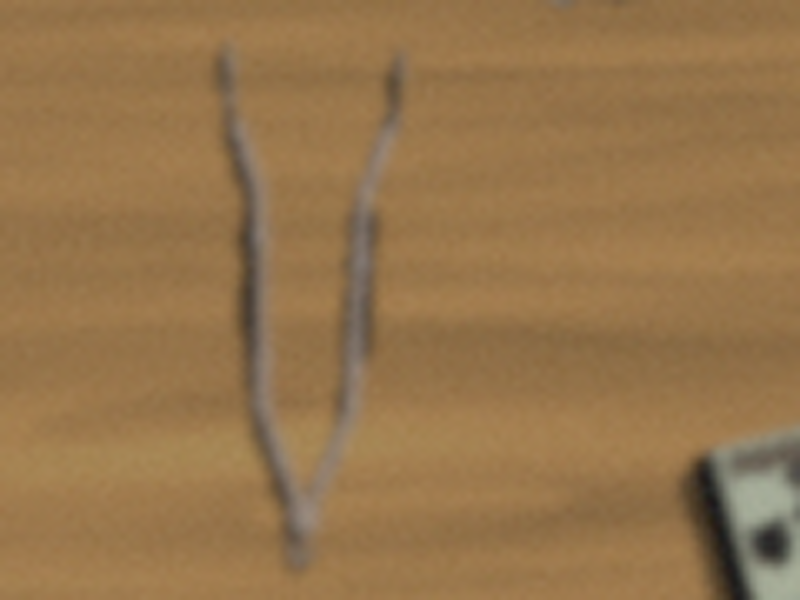

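The top view shows the basket around (171,169), with yaw about +15°. The placemat is around (252,174) and the tongs around (341,180), tips up. There are two muffin candidates. The orange-capped one at (173,194) in the basket is the one meant, and the blue one at (163,252) is the decoy. There are also two jar candidates: the larger at (159,167) stands in the basket and is meant, the smaller at (122,159) is the decoy.

Add to h.py:
```python
from scipy.spatial.transform import Rotation as Ro
def rel(target,yaw_y):
    """row (rotvec deg, shift) from present pose to tool-down pose with tool y at yaw_y (deg)"""
    s=get_state(); R=np.array(s['eef_rot']); p=np.array(s['tcp_pos'])
    a=np.radians(yaw_y); y=np.array([np.cos(a),np.sin(a),0]); z=np.array([0,0,-1.]); x=np.cross(y,z)
    G=np.stack([x,y,z],1)
    rv=Ro.from_matrix(R.T@G).as_rotvec(degrees=True)
    print('rel',np.round(rv,2),np.round(R.T@(np.array(target)-p),4))
```

Run:
```python
from h import *
z=np.load('top0.npz'); im,w=z['im'].astype(int),z['w']
X,Y,Z=w[...,0],w[...,1],w[...,2]
sat=im.max(-1)-im.min(-1)
m=(abs(X-.643)<.17)&(abs(Y-.02)<.14)&(sat<30)&(Z<.02)
r=cv2.minAreaRect(w[m][:,:2].astype(np.float32)); print('mat',r, np.nanmedian(w[m],0))
m=(abs(X-.61)<.17)&(abs(Y+.275)<.09)&(sat<45)
print('tongs',m.sum())
P=w[m][:,:2]; print(P[P[:,0].argsort()][[0,1,2,-3,-2,-1]])
for v,u in [(142,329),(144,354.7),(150,329),(150,354),(219,340),(213,340)]:
    print(np.round(w[int(v),int(u)],3))
rel([.609,.302,.24],15)
```

```text
mat ((0.6460323333740234, 0.020868174731731415), (0.26860424876213074, 0.19596201181411743), 0.8552801012992859) [0.64295399 0.02085589 0.00276579]
tongs 377
[[ 0.48089627 -0.26429473]
 [ 0.48095959 -0.26792227]
 [ 0.48330267 -0.26658247]
 [ 0.73416298 -0.24027213]
 [ 0.73495192 -0.24250095]
 [ 0.7379454  -0.24061364]]
[ 0.74  -0.242  0.025]
[ 0.734 -0.329  0.01 ]
[ 0.712 -0.24   0.024]
[ 0.709 -0.324  0.027]
[ 0.481 -0.268  0.002]
[ 0.499 -0.266  0.023]
rel [  0.     0.   -82.78] [ 0.678  -0.6243 -0.0186]
```

Careful with the scale: shifts go in shares of 0.8 m and turns go in shares of 120 degrees. That gives: 0.678 m / 0.8 = 0.8475, -0.624 m / 0.8 = -0.78, -83 degrees / 120 = -0.6917.

Request:
advance(ticks=[0,0,-0.3417,0.4238,-0.39,-0.0113,0.085,0,0,-0.3417,0.4238,-0.39,-0.0113,0.085,0,0,-0.3417,0.4238,-0.39,-0.0113,0.085,0,0,-0.3417,0.4238,-0.39,-0.0113,0.085,0,0,-0.3417,0.4238,-0.39,-0.0113,0.085,0,0,-0.6917,0.8475,-0.78,-0.0238,0.085,0,0,-0.6917,0.8475,-0.78,-0.0238,0.085,0,0,-0.6917,0.8475,-0.78,-0.0238,0.085,0,0,-0.6917,0.8475,-0.78,-0.0238,0.085,0,0,-0.6917,0.8475,-0.78,-0.0238,0.085])

```text
time_s: 2.1
tcp_pos: [0.4305, -0.078, 0.232]
eef_rot: [[-0.268, 0.963, 0.001], [0.963, 0.268, -0.0], [-0.001, 0.001, -1.0]]
wrist_force: [0.1, -0.7, 0.3]
opening: 0.0849
grip_force: 0.0
```

```bash
python3 -c "
from h import *
rel([.609,.302,.24],15)"
```

```text
rel [0.06 0.05 0.55] [ 0.3182  0.2738 -0.008 ]
```

Converted, 0.318 m / 0.8 = 0.3975, 0.274 m / 0.8 = 0.3425.

Request:
advance(ticks=[0,0,0,0.3975,0.3425,-0.01,0.085,0,0,0,0.3975,0.3425,-0.01,0.085,0,0,0,0.3975,0.3425,-0.01,0.085,0,0,0,0.3975,0.3425,-0.01,0.085,0,0,0,0.3975,0.3425,-0.01,0.085,0,0,0,0.3975,0.3425,-0.01,0.085,0,0,0,0.3975,0.3425,-0.01,0.085,0,0,0,0.3975,0.3425,-0.01,0.085,0,0,0,0.3975,0.3425,-0.01,0.085,0,0,0,0.3975,0.3425,-0.01,0.085])

```text
time_s: 3.1
tcp_pos: [0.6119, 0.3024, 0.2386]
eef_rot: [[-0.266, 0.964, 0.0], [0.964, 0.266, 0.001], [0.001, 0.001, -1.0]]
wrist_force: [0.1, -0.4, -0.5]
opening: 0.0848
grip_force: 0.0
```

Run:
```python
from h import *
s=get_state();print(s['tcp_pos'])
p,im,d=shot('wrist','wr1.png'); w=cloud(p,d); np.savez('wr1.npz',im=im,w=w)
for t in ['basket','basket_handle','muffin','jar']:
    for b in boxes_of(t,'wrist')[:2]:
        r,q=map(int,b['point']); print(t,round(b['score'],2),(r,q),np.round(w[r,q],3))
m=(w[...,2]>.12)&(w[...,2]<.15); P=w[m]; print(len(P)); 
if len(P)>20: print(np.percentile(P[:,2],[5,50,95]),cv2.minAreaRect(P[:,:2].astype(np.float32)),P.mean(0))
```

```text
[0.61185565 0.30235827 0.23860813]
basket 0.92 (145, 253) [0.6   0.339 0.137]
basket_handle 0.95 (145, 251) [0.599 0.339 0.136]
muffin 0.86 (98, 70) [0.4   0.325 0.066]
muffin 0.6 (175, 208) [0.562 0.282 0.073]
jar 0.77 (151, 304) [0.659 0.338 0.075]
jar 0.7 (46, 368) [0.694 0.461 0.054]
1666
[0.12170716 0.13449283 0.13595872] ((0.6102132797241211, 0.30348148941993713), (0.0139248576015234, 0.11711816489696503), 14.74390697479248) [0.60848927 0.30972268 0.13206231]
```

View pics/wr1.png

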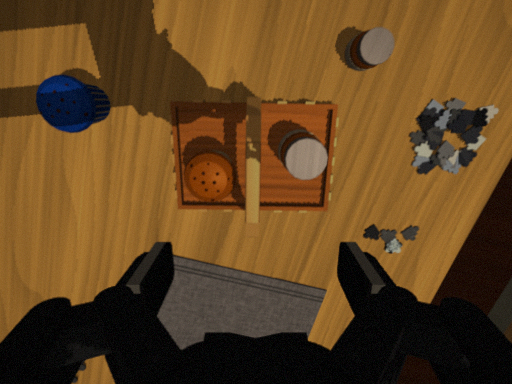

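The wrist view shows the basket's bar at (252,160), the orange muffin at (209,176), the larger jar at (303,157), and the small jar decoy at (377,46). The bar centre measures (0.610, 0.3035) with its top at 0.1355, which fits the given 0.135.

```bash
python3 -c "
from h import *
rel([.610,.3035,.125],14.7)"
```

```text
rel [-0.04  0.03  0.45] [0.0059 0.0014 0.1147]
```

Converted, 0.115 m / 0.8 = 0.1438, 0.105 m / 0.8 = 0.1313.

Request:
advance(ticks=[0,0,0,0.0063,0.0013,0.05,0.085,0,0,0,0.0063,0.0013,0.0875,0.085,0,0,0,0.0063,0.0013,0.1125,0.085,0,0,0,0.0063,0.0013,0.1313,0.085,0,0,0,0.0063,0.0013,0.1438,0.085,0,0,0,0.0063,0.0013,0.1438,0.085,0,0,0,0.0063,0.0013,0.1438,0.085])

```text
time_s: 4.05
tcp_pos: [0.6108, 0.3036, 0.1254]
eef_rot: [[-0.262, 0.965, 0.001], [0.965, 0.262, 0.0], [0.0, 0.001, -1.0]]
wrist_force: [-0.0, 0.9, 1.1]
opening: 0.0849
grip_force: 0.0
```

```bash
python3 -c "
from h import *
rel([.610,.3035,.125],14.7)"
```

```text
rel [ 0.05 -0.    0.48] [ 0.0001 -0.0008  0.0004]
```

Converted, -0.001 m / 0.8 = -0.0013.

Request:
advance(ticks=[0,0,0,0,-0.0013,0,0.05,0,0,0,0,-0.0013,0,0.02,0,0,0,0,-0.0013,0,0.0,0,0,0,0,-0.0013,0,0.0,0,0,0,0,-0.0013,0,0.0,0,0,0,0,-0.0013,0,0.0,0,0,0,0,-0.0013,0,0.0,0,0,0,0,-0.0013,0,0.0], grip_n=60)

```text
time_s: 4.85
tcp_pos: [0.61, 0.304, 0.1252]
eef_rot: [[-0.263, 0.965, 0.001], [0.965, 0.263, 0.001], [0.0, 0.001, -1.0]]
wrist_force: [-0.6, 0.9, 4.8]
opening: -0.0003
grip_force: 2.3
```

Request:
advance(ticks=[0,0,0,0,0,-0.0038,0,0,0,0,0,0,-0.0125,0,0,0,0,0,0,-0.025,0,0,0,0,0,0,-0.0375,0,0,0,0,0,0,-0.05,0,0,0,0,0,0,-0.0563,0,0,0,0,0,0,-0.0563,0,0,0,0,0,0,-0.0563,0,0,0,0,0,0,-0.0563,0])

```text
time_s: 5.75
tcp_pos: [0.6091, 0.3036, 0.169]
eef_rot: [[-0.263, 0.965, -0.001], [0.965, 0.263, -0.0], [-0.0, -0.001, -1.0]]
wrist_force: [0.4, 0.3, -0.0]
opening: -0.0003
grip_force: 0.0
```

Run:
```python
from h import *
p,im,d=shot('wrist','wr2.png'); w=cloud(p,d)
h=lambda x0:0
s=get_state(); print(s['tcp_pos'],s['wrist_force'],s['opening'])
rel([.645,.021,.172],0.5)
# basket floor tilt
m=(w[...,2]>.03)&(w[...,2]<.09); P=w[m]; print(len(P),np.percentile(P[:,2],[5,25,50,75,95]))
```

```text
[0.60911915 0.3035912  0.16889123] [ 0.13533876  0.06719206 -1.1384525 ] -9.792273584758079e-05
rel [-0.07  0.02 14.72] [-0.2821 -0.0396 -0.003 ]
12286 [0.03615305 0.05369241 0.06538177 0.07254104 0.07648455]
```

View pics/wr2.png

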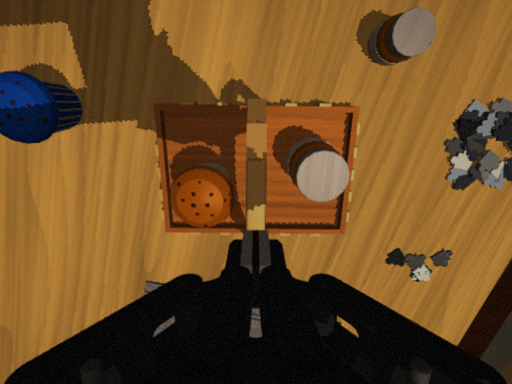

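The picture shows the closed fingers at (256,240), near the bar's lower end at (256,228), and they hold nothing. The bar itself has not moved. I'll check where the fingers really are against the bar.

Run:
```python
from h import *
p,im,d=shot('wrist'); w=cloud(p,d)
s=get_state(); R=np.array(s['eef_rot']); t=np.array(s['tcp_pos'])
K=np.array([[p['fx'],0,p['cx']],[0,p['fy'],p['cy']],[0,0,1]]); T=np.array(p['camera_from_world'])
print('cam pos',np.linalg.inv(T)[:3,3],'axis',T[2,:3])
rv=cv2.Rodrigues(T[:3,:3])[0]
for nm,q in [('tcp',t),('tip',t+R[:,2]*.019),('barA',[.610,.3035,.135])]:
    print(nm,cv2.projectPoints(np.array([q],float),rv,T[:3,3],K,np.array(p['dist']))[0].ravel(), (T@np.r_[q,1])[2])
for v in range(90,270,10): print(v,np.round(w[v,256],3),d[v,256].round(3))
# jar top, wrist & top
for nm,W in [('wr',w),('wr1',np.load('wr1.npz')['w']),('top',np.load('top0.npz')['w'])]:
    X,Y,Z=W[...,0],W[...,1],W[...,2]
    m=(abs(Z-.076)<.008)&(np.hypot(X-.655,Y-.33)<.045); print(nm,m.sum(),np.nanmedian(W[m],0),W[m].min(0),W[m].max(0))
```

```text
cam pos [0.58895387 0.3801927  0.32128725] axis [ 0.08004906 -0.29566103 -0.95193314]
tcp [254.27191165 237.51855266] 0.16935725978565622
tip [254.34251842 223.97582938] 0.18744498291581324
barA [255.61838229 215.46086586] 0.2016927775884831
90 [ 0.588  0.387 -0.001] 0.304
100 [0.59  0.378 0.089] 0.221
110 [0.592 0.371 0.1  ] 0.213
120 [0.593 0.365 0.112] 0.204
130 [0.595 0.36  0.121] 0.197
140 [0.597 0.353 0.123] 0.198
150 [0.598 0.347 0.127] 0.195
160 [0.6   0.342 0.133] 0.191
170 [0.602 0.335 0.134] 0.192
180 [0.603 0.329 0.136] 0.193
190 [0.605 0.322 0.135] 0.196
200 [0.607 0.314 0.134] 0.2
210 [0.609 0.307 0.135] 0.201
220 [0.611 0.3   0.135] 0.203
230 [0.613 0.293 0.136] 0.204
240 [0.607 0.315 0.193] 0.143
250 [0.607 0.315 0.204] 0.132
260 [0.607 0.315 0.212] 0.125
wr 2245 [0.66342225 0.33198751 0.07599375] [0.64077151 0.30698244 0.06801059] [0.68854391 0.35457233 0.07840007]
wr1 1423 [0.66385045 0.33147661 0.0760967 ] [0.64100674 0.30684501 0.06826105] [0.68811117 0.35440738 0.07868847]
top 160 [0.6630425  0.32791822 0.07529384] [0.63860585 0.30592045 0.06811439] [0.68744601 0.3501112  0.08331597]
```

Run:
```python
from h import *
s=get_state(); print({k:np.round(v,4).tolist() for k,v in s.items() if k not in('joint_velocities','joint_torque')})
p,im,d=shot('wrist'); w=cloud(p,d)
R=np.array(s['eef_rot']); t=np.array(s['tcp_pos'])
L=(w-t)@R   # tool frame
for v in range(222,300,4): print(v,[ (u,*np.round(L[v,u],3)) for u in (244,256,266)], im[v,256])
```

```text
{'time_s': 5.85, 'qpos': [22.9357, 28.1511, 76.6881, -0.0, 75.2338, 7.7184], 'tcp_pos': [0.6091, 0.3036, 0.1689], 'eef_rot': [[-0.2625, 0.9649, -0.0012], [0.9649, 0.2625, -0.0005], [-0.0002, -0.0013, -1.0]], 'wrist_force': [-0.3071, 0.9008, -0.315], 'ft_torque': [0.0007, -0.0279, 0.0082], 'grip_force': 0.0, 'opening': -0.0}
222 [(244, np.float64(-0.064), np.float64(-0.013), np.float64(0.163)), (256, np.float64(-0.005), np.float64(0.001), np.float64(0.034)), (266, np.float64(-0.064), np.float64(0.014), np.float64(0.164))] [186 147  77]
226 [(244, np.float64(-0.067), np.float64(-0.013), np.float64(0.158)), (256, np.float64(-0.009), np.float64(0.001), np.float64(0.034)), (266, np.float64(-0.067), np.float64(0.014), np.float64(0.159))] [181 143  72]
230 [(244, np.float64(-0.069), np.float64(-0.012), np.float64(0.151)), (256, np.float64(-0.012), np.float64(0.001), np.float64(0.034)), (266, np.float64(-0.069), np.float64(0.013), np.float64(0.151))] [68 50 26]
234 [(244, np.float64(0.012), np.float64(-0.005), np.float64(-0.019)), (256, np.float64(0.012), np.float64(0.001), np.float64(-0.019
[... 2748 characters left out ...]
.float64(0.013), np.float64(0.005), np.float64(-0.063))] [ 6 11  3]
290 [(244, np.float64(0.013), np.float64(-0.003), np.float64(-0.065)), (256, np.float64(-0.0), np.float64(0.001), np.float64(-0.048)), (266, np.float64(0.013), np.float64(0.004), np.float64(-0.065))] [3 9 4]
294 [(244, np.float64(0.013), np.float64(-0.003), np.float64(-0.067)), (256, np.float64(-0.003), np.float64(0.001), np.float64(-0.047)), (266, np.float64(0.013), np.float64(0.004), np.float64(-0.067))] [10 15 12]
298 [(244, np.float64(0.014), np.float64(-0.003), np.float64(-0.071)), (256, np.float64(-0.005), np.float64(0.001), np.float64(-0.047)), (266, np.float64(0.013), np.float64(0.004), np.float64(-0.07))] [12 11 11]
```

Run:
```python
from h import *
s=get_state(); R=np.array(s['eef_rot']); t=np.array(s['tcp_pos'])
for c in ['scene','top']:
    p,im,d=shot(c,c+'1.png'); w=cloud(p,d); L=(w-t)@R
    m=(abs(L[...,0])<.016)&(abs(L[...,1])<.02)
    print(c,m.sum(),np.round(sorted(L[m][:,2])[::8],3))
    rv=cv2.Rodrigues(np.array(p['camera_from_world'])[:3,:3])[0]
    K=np.array([[p['fx'],0,p['cx']],[0,p['fy'],p['cy']],[0,0,1]])
    q=cv2.projectPoints(np.array([t,t+R[:,2]*.019]),rv,np.array(p['camera_from_world'])[:3,3],K,np.array(p['dist']))[0].reshape(-1,2); print(q)
    if c=='scene':
        u,v=q[0].astype(int); cr=im[v-60:v+60,u-80:u+80,::-1].copy(); cr=cv2.resize(cr,(800,600),interpolation=cv2.INTER_CUBIC)
        for a in q: cv2.circle(cr,(int((a[0]-u+80)*5),int((a[1]-v+60)*5)),5,(0,255,0),-1)
        cv2.imwrite('pics/scene_tip.png',cr)
z=np.load('wr1.npz'); w=z['w']; t1=np.array([.6119,.3024,.2386]); L=(w-t1)@R
for v in range(240,275,6): print(v,np.round(L[v,160],3),np.round(L[v,350],3))
```

```text
scene 335 [-0.421 -0.421 -0.42  -0.42  -0.42  -0.419 -0.419 -0.419 -0.418 -0.418
 -0.417 -0.415 -0.342 -0.34  -0.116 -0.11  -0.099 -0.084 -0.076 -0.072
 -0.064 -0.061 -0.054 -0.042 -0.039 -0.036 -0.033 -0.029 -0.025 -0.023
 -0.02  -0.016  0.03   0.033  0.035  0.036  0.037  0.039  0.042  0.044
  0.047  0.162]
[[317.02578386 224.37921146]
 [316.41999223 229.34347498]]
top 303 [-0.427 -0.423 -0.423 -0.422 -0.422 -0.422 -0.422 -0.421 -0.421 -0.421
 -0.42  -0.42  -0.42  -0.42  -0.42  -0.42  -0.419 -0.419 -0.419 -0.419
 -0.418 -0.418 -0.418 -0.418 -0.417 -0.417 -0.417 -0.416 -0.416 -0.415
 -0.413  0.038  0.158  0.161  0.162  0.164  0.165  0.167]
[[158.27618465 177.76251193]
 [159.60625257 178.88601628]]
240 [-0.128 -0.143  0.239] [-0.128  0.146  0.239]
246 [ 0.011 -0.045 -0.031] [ 0.012  0.045 -0.031]
252 [ 0.011 -0.043 -0.036] [ 0.011  0.044 -0.036]
258 [ 0.011 -0.042 -0.041] [ 0.011  0.043 -0.04 ]
264 [ 0.008 -0.042 -0.041] [ 0.008  0.043 -0.041]
270 [ 0.006 -0.042 -0.042] [ 0.006  0.043 -0.042]
```

View pics/scene_tip.png

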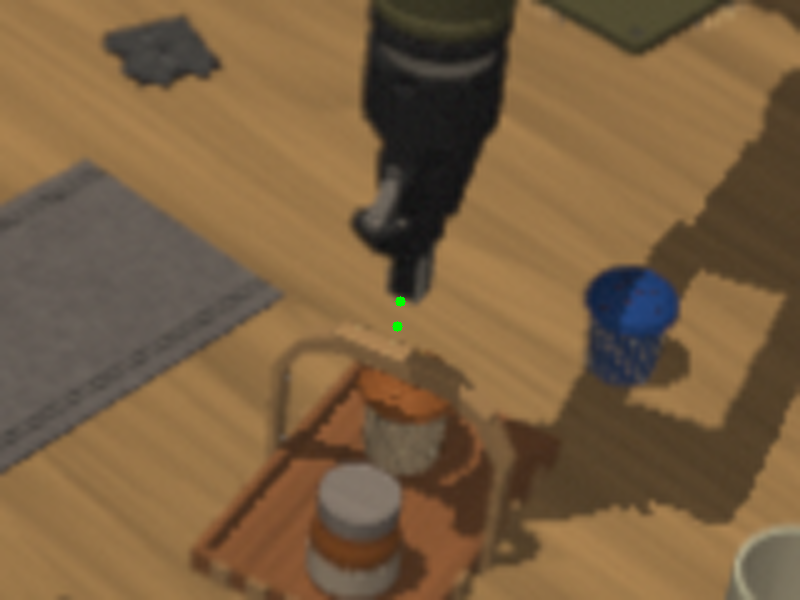

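The scene picture confirms it. The shut fingertips sit at tool z of about -0.016, so the reported TCP is about 35 mm too low. The real grasp point is at tool z = -0.035, and I'll correct for that from here on.

Converted, 0.08 m / 0.8 = 0.1, 0.001 m / 0.8 = 0.0013.

Request:
advance(ticks=[0,0,0,0,0.0013,0,0.085,0,0,0,0,0.0013,0,0.085,0,0,0,0,0.0013,0,0.085,0,0,0,0,0.0013,0,0.085,0,0,0,0,0.0013,0.025,0.085,0,0,0,0,0.0013,0.0563,0.085,0,0,0,0,0.0013,0.0813,0.085,0,0,0,0,0.0013,0.0938,0.085,0,0,0,0,0.0013,0.1,0.085,0,0,0,0,0.0013,0.1,0.085], grip_n=60)

```text
time_s: 7.0
tcp_pos: [0.6104, 0.304, 0.0893]
eef_rot: [[-0.262, 0.965, -0.0], [0.965, 0.262, -0.0], [-0.0, -0.001, -1.0]]
wrist_force: [0.2, 0.4, -0.2]
opening: 0.0851
grip_force: 0.0
```

Request:
advance(ticks=[0,0,0,0,0,0,0.03,0,0,0,0,0,0,0.0,0,0,0,0,0,0,0.0,0,0,0,0,0,0,0.0,0,0,0,0,0,0,0.0,0,0,0,0,0,0,0.0,0,0,0,0,0,0,0.0])

```text
time_s: 7.7
tcp_pos: [0.6098, 0.3039, 0.0899]
eef_rot: [[-0.262, 0.965, -0.001], [0.965, 0.262, -0.0], [0.0, -0.001, -1.0]]
wrist_force: [-2.9, -1.1, 4.2]
opening: 0.0131
grip_force: 59.1
```

Converted, -0.04 m / 0.8 = -0.05, -0.037 m / 0.8 = -0.0463.

Request:
advance(ticks=[0,0,0,0,0,-0.0038,0,0,0,0,0,0,-0.01,0,0,0,0,0,0,-0.02,0,0,0,0,0,0,-0.03,0,0,0,0,0,0,-0.04,0,0,0,0,0,0,-0.0463,0,0,0,0,0,0,-0.05,0,0,0,0,0,0,-0.05,0], grip_n=80)

```text
time_s: 8.5
tcp_pos: [0.6108, 0.3042, 0.1303]
eef_rot: [[-0.263, 0.965, 0.001], [0.965, 0.263, 0.001], [0.0, 0.001, -1.0]]
wrist_force: [0.0, -0.1, -7.0]
opening: 0.0129
grip_force: 78.0
```

Run:
```python
from h import *
p,im,d=shot('scene','scene2.png')
s=get_state();print(s['wrist_force'],s['opening'],s['tcp_pos'])
rel([.645,.021,.130],0.5)
p,im,d=shot('top');w=cloud(p,d); X,Y,Z=w[...,0],w[...,1],w[...,2]
m=(abs(Z-.117)<.012)&(np.hypot(X-.66,Y-.33)<.05); print(m.sum(),np.median(w[m],0))
c=im[100:250,80:280,::-1]; cv2.imwrite('pics/lift.png',np.hstack([cv2.resize(c,(400,300)),cv2.resize(cv2.imread('pics/scene2.png')[160:310,220:420],(400,300))]))
```

```text
[ 0.24819034  0.60958787 -6.48911419] 0.01281336378285216 [0.61054749 0.3040492  0.12985141]
rel [ 3.000e-02 -1.000e-02  1.472e+01] [-2.822e-01 -4.110e-02 -2.000e-04]
10 [0.67513811 0.30904622 0.11412284]
```

View pics/lift.png

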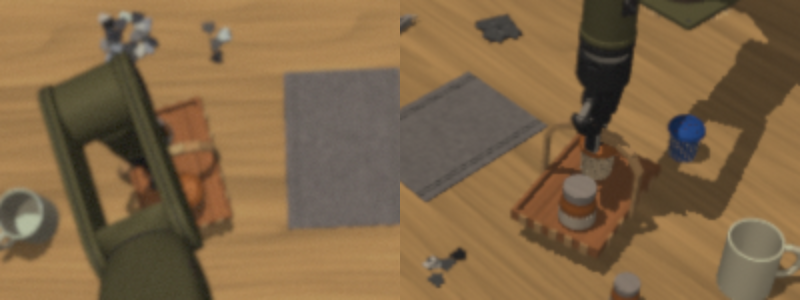

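The right half shows the basket hanging level with the muffin and jar standing in it. Now I carry it to the mat.

Converted, -0.172 m / 0.8 = -0.215, -0.151 m / 0.8 = -0.1888, 9 degrees / 120 = 0.075.

Request:
advance(ticks=[0,0,0.0017,-0.005,-0.0008,0,0,0,0,0.0067,-0.0175,-0.0025,0,0,0,0,0.0125,-0.0363,-0.005,0,0,0,0,0.0208,-0.0588,-0.0088,0,0,0,0,0.0292,-0.0838,-0.0125,0,0,0,0,0.0383,-0.11,-0.0163,0,0,0,0,0.0475,-0.1363,-0.02,0,0,0,0,0.0567,-0.1625,-0.0238,0,0,0,0,0.0658,-0.1888,-0.0275,0,0,0,0,0.075,-0.215,-0.0313,0,0])

```text
time_s: 9.6
tcp_pos: [0.6315, 0.1286, 0.1297]
eef_rot: [[-0.106, 0.994, 0.0], [0.994, 0.106, -0.001], [-0.001, -0.0, -1.0]]
wrist_force: [-0.2, 0.2, -7.0]
opening: 0.0131
grip_force: 78.0
```

Request:
advance(ticks=[0,0,0.0083,-0.0238,0.0025,0,0,0,0,0.0167,-0.0463,0.005,0,0,0,0,0.025,-0.0675,0.0075,0,0,0,0,0.0333,-0.0863,0.0088,0,0,0,0,0.04,-0.1025,0.01,0,0,0,0,0.0433,-0.115,0.0113,0,0,0,0,0.0458,-0.1238,0.0125,0,0,0,0,0.0475,-0.1288,0.0138,0,0,0,0,0.0475,-0.1288,0.0138,0,0,0,0,0.0475,-0.1288,0.0138,0,0])

```text
time_s: 10.6
tcp_pos: [0.6535, 0.0309, 0.1295]
eef_rot: [[-0.009, 1.0, -0.0], [1.0, 0.009, 0.001], [0.001, -0.0, -1.0]]
wrist_force: [0.2, 0.6, -6.7]
opening: 0.0128
grip_force: 78.0
```

```bash
python3 -c "
from h import *
s=get_state();print(s['wrist_force'],s['opening'])
rel([.645,.021,.094],0.5)"
```

```text
[ 0.16029142  0.62509672 -6.72704603] 0.01282943408631762
rel [-0.01 -0.03  0.04] [-0.0098 -0.0086  0.0355]
```

Converted, 0.036 m / 0.8 = 0.045, 0.0345 m / 0.8 = 0.0431.

Request:
advance(ticks=[0,0,0,-0.0025,-0.0025,0,0,0,0,0,-0.0075,-0.0075,0.0075,0,0,0,0,-0.0113,-0.01,0.0175,0,0,0,0,-0.0125,-0.0113,0.0275,0,0,0,0,-0.0125,-0.0113,0.035,0,0,0,0,-0.0125,-0.0113,0.04,0,0,0,0,-0.0125,-0.0113,0.0431,0,0,0,0,-0.0125,-0.0113,0.045,0,0,0,0,-0.0125,-0.0113,0.045,0])

```text
time_s: 11.5
tcp_pos: [0.6449, 0.0203, 0.0934]
eef_rot: [[-0.009, 1.0, 0.0], [1.0, 0.009, 0.0], [0.0, 0.0, -1.0]]
wrist_force: [0.1, 0.3, -7.1]
opening: 0.0135
grip_force: 77.9
```

```bash
python3 -c "
from h import *
s=get_state();print(s['wrist_force'],s['tcp_pos'])"
```

```text
[ 0.09999659  0.26879072 -7.10871066] [0.64485014 0.02030232 0.09343594]
```

Still carrying the weight, so I lower it a little more.

Converted, 0.001 m / 0.8 = 0.0013.

Request:
advance(ticks=[0,0,0,0,0,0.0013,0,0,0,0,0,0,0.0013,0])

```text
time_s: 11.7
tcp_pos: [0.6452, 0.0202, 0.093]
eef_rot: [[-0.009, 1.0, 0.001], [1.0, 0.009, -0.0], [-0.0, 0.001, -1.0]]
wrist_force: [-0.3, -0.1, -5.1]
opening: 0.0131
grip_force: 78.1
```

Request:
advance(ticks=[0,0,0,0,0,0.0013,0,0,0,0,0,0,0.0013,0])

```text
time_s: 11.9
tcp_pos: [0.6452, 0.0202, 0.093]
eef_rot: [[-0.009, 1.0, 0.002], [1.0, 0.009, -0.0], [-0.0, 0.002, -1.0]]
wrist_force: [-2.1, 0.3, 2.8]
opening: 0.013
grip_force: 79.4
```

Converted, -0.12 m / 0.8 = -0.15, -0.09 m / 0.8 = -0.1125.

Request:
advance(ticks=[0,0,0,0,0,-0.0013,0.03,0,0,0,0,0,-0.0013,0.06,0,0,0,0,0,-0.0013,0.085,0,0,0,0,0,-0.0013,0.085,0,0,0,0,0,-0.0013,0.085,0,0,0,0,0,-0.025,0.085,0,0,0,0,0,-0.0625,0.085,0,0,0,0,0,-0.1125,0.085,0,0,0,0,0,-0.15,0.085,0,0,0,0,0,-0.15,0.085])

```text
time_s: 12.9
tcp_pos: [0.6482, 0.0201, 0.2172]
eef_rot: [[-0.009, 1.0, 0.011], [1.0, 0.009, -0.0], [-0.0, 0.011, -1.0]]
wrist_force: [1.3, -0.7, 0.6]
opening: 0.0854
grip_force: 0.0
```

Run:
```python
from h import *
s=get_state(); print(s['tcp_pos'])
z=np.load('top0.npz'); im,w=z['im'].astype(int),z['w']
X,Y,Z=w[...,0],w[...,1],w[...,2]; sat=im.max(-1)-im.min(-1)
m=(X>.46)&(X<.76)&(abs(Y+.275)<.08)&(sat<45)
P=w[m]
for a in np.arange(.47,.76,.02):
    q=P[(P[:,0]>=a)&(P[:,0]<a+.02)]
    if len(q): print(round(a+.01,2),len(q),np.round([q[:,1].min(),q[:,1].max(),(q[:,1].min()+q[:,1].max())/2],4))
rel([.60,-.275,.21],-90)
```

```text
[0.64819368 0.02012182 0.21721946]
0.48 8 [-0.2686 -0.26   -0.2643]
0.5 26 [-0.2733 -0.2601 -0.2667]
0.52 28 [-0.2813 -0.2548 -0.2681]
0.54 25 [-0.2925 -0.2488 -0.2707]
0.56 33 [-0.2967 -0.2454 -0.271 ]
0.58 33 [-0.3039 -0.2434 -0.2737]
0.6 42 [-0.3096 -0.2434 -0.2765]
0.62 45 [-0.3065 -0.2443 -0.2754]
0.64 37 [-0.3085 -0.245  -0.2768]
0.66 31 [-0.3135 -0.2472 -0.2803]
0.68 26 [-0.3179 -0.244  -0.2809]
0.7 26 [-0.326  -0.2392 -0.2826]
0.72 13 [-0.3285 -0.2396 -0.284 ]
0.74 4 [-0.3294 -0.2403 -0.2849]
rel [ 0.5  -0.46 90.52] [-0.2947 -0.051   0.0068]
```

Converted, -0.295 m / 0.8 = -0.3688, -0.148 m / 0.8 = -0.185, 95 degrees / 120 = 0.7917.

Request:
advance(ticks=[0.0042,-0.0042,0.3917,-0.185,-0.0163,0,0.085,0.0042,-0.0042,0.3917,-0.185,-0.0163,0,0.085,0.0042,-0.0042,0.3917,-0.185,-0.0163,0,0.085,0.0042,-0.0042,0.3917,-0.185,-0.0163,0,0.085,0.0042,-0.0042,0.3917,-0.185,-0.0163,0,0.085,0.0042,-0.0042,0.3917,-0.185,-0.0163,0,0.085,0.0042,-0.0042,0.7917,-0.3688,-0.03,0.025,0.085,0.0042,-0.0042,0.7917,-0.3688,-0.03,0.05,0.085,0.0042,-0.0042,0.7917,-0.3688,-0.03,0.05,0.085,0.0042,-0.0042,0.7917,-0.3688,-0.03,0.05,0.085])

```text
time_s: 13.9
tcp_pos: [0.6209, -0.2804, 0.1675]
eef_rot: [[0.989, 0.148, -0.016], [0.148, -0.989, -0.002], [-0.017, -0.001, -1.0]]
wrist_force: [-0.8, 0.6, -0.1]
opening: 0.0851
grip_force: 0.0
```

```bash
python3 -c "
from h import *
rel([.622,-.2755,.17],-94.5)"
```

```text
rel [ 0.06  0.95 13.01] [ 0.0018 -0.0047 -0.0025]
```

Converted, -0.004 m / 0.8 = -0.005, 13 degrees / 120 = 0.1083.

Request:
advance(ticks=[0,0,0.1083,0,-0.005,0,0.085,0,0,0.1083,0,-0.005,0,0.085,0,0,0.1083,0,-0.005,0,0.085])

```text
time_s: 14.2
tcp_pos: [0.622, -0.271, 0.1701]
eef_rot: [[0.998, -0.068, -0.013], [-0.068, -0.998, 0.0], [-0.013, 0.001, -1.0]]
wrist_force: [0.3, 0.6, -0.0]
opening: 0.0851
grip_force: 0.0
```

Run:
```python
from h import *
s=get_state(); R=np.array(s['eef_rot']); t=np.array(s['tcp_pos']); print(t,R.round(3).tolist())
p,im,d=shot('wrist','wr3.png'); w=cloud(p,d); np.savez('wr3.npz',im=im,w=w,R=R,t=t)
X,Y,Z=w[...,0],w[...,1],w[...,2]
m=(Z>.015)&(Z<.035)&(X>.46)&(X<.76)&(abs(Y+.275)<.08); P=w[m]; print(len(P))
for a in np.arange(.47,.76,.02):
    q=P[(P[:,0]>=a)&(P[:,0]<a+.02)]
    if len(q): print(round(a+.01,2),len(q),np.round([q[:,1].min(),q[:,1].max(),(q[:,1].min()+q[:,1].max())/2],4))
print(P[:,0].min(),P[:,0].max(),np.percentile(P[:,2],[5,50,95]))
```

```text
[ 0.62201276 -0.2710172   0.17014362] [[0.998, -0.068, -0.013], [-0.068, -0.998, 0.0], [-0.013, 0.001, -1.0]]
2575
0.5 118 [-0.273  -0.2591 -0.2661]
0.52 152 [-0.2828 -0.2539 -0.2683]
0.54 153 [-0.2919 -0.2484 -0.2702]
0.56 151 [-0.2963 -0.2454 -0.2708]
0.58 190 [-0.3012 -0.2438 -0.2725]
0.6 275 [-0.304  -0.2431 -0.2736]
0.62 286 [-0.3057 -0.2439 -0.2748]
0.64 312 [-0.3085 -0.2446 -0.2765]
0.66 252 [-0.3095 -0.2456 -0.2775]
0.68 228 [-0.318 -0.244 -0.281]
0.7 220 [-0.324  -0.2393 -0.2816]
0.72 142 [-0.327 -0.239 -0.283]
0.74 96 [-0.3292 -0.2392 -0.2842]
0.495722092883751 0.7466482975306706 [0.0187295  0.0202638  0.02430279]
```

View pics/wr3.png

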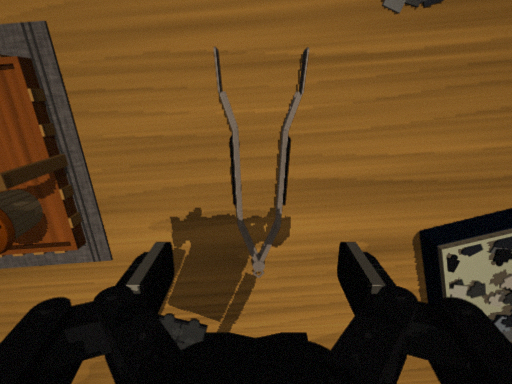

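The wrist view shows the tongs with tips at (217,50) and (306,50), pads at rows 137–205 in columns 235 and 286, and the hinge at (258,268). That puts the origin at about (0.624, -0.275) with yaw -4.3°, matching the top view.

```bash
python3 -c "
from h import *
rel([.624,-.275,.03],-94.3)"
```

```text
rel [0.06 0.74 0.53] [0.0039 0.0038 0.1404]
```

Converted, 0.14 m / 0.8 = 0.175, 0.13 m / 0.8 = 0.1625, 0.7 degrees / 120 = 0.0058.

Request:
advance(ticks=[0,0.0058,0.0042,0.005,0.0025,0.05,0.085,0,0.0058,0.0042,0.005,0.005,0.1,0.085,0,0.0058,0.0042,0.005,0.005,0.1375,0.085,0,0.0058,0.0042,0.005,0.005,0.1625,0.085,0,0.0058,0.0042,0.005,0.005,0.175,0.085,0,0.0058,0.0042,0.005,0.005,0.175,0.085,0,0.0058,0.0042,0.005,0.005,0.175,0.085])

```text
time_s: 14.95
tcp_pos: [0.6256, -0.2757, 0.0323]
eef_rot: [[0.997, -0.075, 0.002], [-0.075, -0.997, -0.002], [0.002, 0.002, -1.0]]
wrist_force: [-1.0, -0.9, -0.6]
opening: 0.0847
grip_force: 0.0
```

```bash
python3 -c "
from h import *
rel([.624,-.275,-.014],-94.3)"
```

```text
rel [ 0.13 -0.12 -0.01] [-0.0018 -0.0006  0.0463]
```

Careful with the scale: shifts go in shares of 0.8 m and turns go in shares of 120 degrees. That gives: 0.046 m / 0.8 = 0.0575, 0.042 m / 0.8 = 0.0525.

Request:
advance(ticks=[0,0,0,-0.0013,0,0.0125,0.085,0,0,0,-0.0013,0,0.0275,0.085,0,0,0,-0.0013,0,0.0425,0.085,0,0,0,-0.0013,0,0.0525,0.085,0,0,0,-0.0013,0,0.0575,0.085,0,0,0,-0.0013,0,0.0575,0.085])

```text
time_s: 15.55
tcp_pos: [0.6232, -0.2751, -0.0157]
eef_rot: [[0.997, -0.076, -0.001], [-0.076, -0.997, -0.001], [-0.001, 0.001, -1.0]]
wrist_force: [-0.4, 0.2, -0.3]
opening: 0.0851
grip_force: 0.0
```

Request:
advance(ticks=[0,0,0,0,0,0,0.07,0,0,0,0,0,0,0.058,0,0,0,0,0,0,0.052,0,0,0,0,0,0,0.052,0,0,0,0,0,0,0.052,0,0,0,0,0,0,0.052], grip_n=40)

```text
time_s: 16.15
tcp_pos: [0.6254, -0.276, -0.0124]
eef_rot: [[0.997, -0.076, 0.004], [-0.076, -0.997, -0.003], [0.004, 0.003, -1.0]]
wrist_force: [0.0, 0.0, 5.7]
opening: 0.0524
grip_force: 8.6
```

```bash
python3 -c "
from h import *
s=get_state();print(s['tcp_pos'],s['wrist_force'],s['opening'],s['grip_force'])"
```

```text
[ 0.62535118 -0.2759563  -0.01243328] [0.01481621 0.0410695  5.71289224] 0.05237138227340575 8.567014932632446
```

Converted, -0.13 m / 0.8 = -0.1625, -0.012 m / 0.8 = -0.015.

Request:
advance(ticks=[0,0,0,0,0,-0.005,0.051,0,0,0,0,0,-0.015,0.051,0,0,0,0,0,-0.0313,0.051,0,0,0,0,0,-0.0563,0.051,0,0,0,0,0,-0.0875,0.051,0,0,0,0,0,-0.1188,0.051,0,0,0,0,0,-0.1438,0.051,0,0,0,0,0,-0.1563,0.051,0,0,0,0,0,-0.1625,0.051,0,0,0,0,0,-0.1625,0.051])

```text
time_s: 17.15
tcp_pos: [0.6238, -0.2752, 0.1161]
eef_rot: [[0.997, -0.076, 0.001], [-0.076, -0.997, -0.002], [0.002, 0.002, -1.0]]
wrist_force: [0.1, -0.1, -1.2]
opening: 0.0509
grip_force: 8.1
```

Run:
```python
from h import *
s=get_state(); R=np.array(s['eef_rot']); t=np.array(s['tcp_pos']); print(t,R.round(3).tolist(),s['opening'],s['grip_force'])
p,im,d=shot('wrist','wr4.png'); w=cloud(p,d); L=(w-t)@R; np.savez('wr4.npz',im=im,w=w,L=L)
m=(abs(L[...,1])<.06)&(L[...,2]>-.06)&(L[...,2]<.02)&(L[...,0]>.02)&(L[...,0]<.16); P=L[m]
print('tongs in tool',len(P))
for a in np.arange(.02,.15,.01):
    q=P[(P[:,0]>=a)&(P[:,0]<a+.01)]
    if len(q): print(round(a,2),len(q),np.round([q[:,1].min(),q[:,1].max(),np.percentile(q[:,2],5),np.median(q[:,2]),q[:,2].max()],4))
# basket state from top
p,im,d=shot('top','top3.png'); w=cloud(p,d); np.savez('top3.npz',im=im,w=w); X,Y,Z=w[...,0],w[...,1],w[...,2]
for nm,lo,hi in [('bar',.125,.15),('jar/muf',.066,.09)]:
    m=(abs(X-.645)<.11)&(abs(Y-.02)<.09)&(Z>lo)&(Z<hi); P=w[m]; print(nm,len(P),P.mean(0),cv2.minAreaRect(P[:,:2].astype(np.float32)))
    if nm!='bar':
        for sgn in(-1,1):
            q=P[sgn*(P[:,0]-.645)>0.015]; print(sgn,len(q),(q.min(0)+q.max(0))/2)
for t_ in ['muffin','jar']:
    for b in boxes_of(t_,'top')[:2]: r,q=map(int,b['point']); print(t_,(r,q),w[r,q].round(3))
```

```text
[ 0.62383771 -0.27522874  0.11605051] [[0.997, -0.076, 0.001], [-0.076, -0.997, -0.002], [0.002, 0.002, -1.0]] 0.050866264327646515 8.139910697937012
tongs in tool 9405
0.02 970 [-0.0264  0.0248 -0.0366 -0.0324 -0.0158]
0.03 918 [-0.0262  0.0246 -0.0361 -0.032  -0.0153]
0.04 829 [-0.0255  0.0241 -0.033  -0.0318 -0.0145]
0.05 929 [-0.0286  0.0269 -0.033  -0.0318 -0.0155]
0.06 996 [-0.0314  0.03   -0.033  -0.0317 -0.015 ]
0.07 1099 [-0.0345  0.033  -0.0331 -0.0315 -0.0148]
0.08 991 [-0.0355  0.0332 -0.0365 -0.0302 -0.0123]
0.09 1085 [-0.0357  0.0334 -0.0366 -0.0296 -0.0114]
0.1 1163 [-0.0362  0.0338 -0.0365 -0.0298 -0.0117]
0.11 425 [-0.0363  0.0338 -0.0356 -0.0229 -0.0103]
bar 163 [0.64531832 0.01421703 0.13501807] ((0.6455231308937073, 0.012173205614089966), (0.1094164326786995, 0.015627382323145866), 88.9380111694336)
jar/muf 417 [0.63733599 0.01369507 0.07583026] ((0.6435847282409668, 0.01713402569293976), (0.1483941525220871, 0.11316098272800446), 45.740562438964844)
-1 244 [0.59361114 0.00375222 0.07634546]
1 163 [0.704603   0.0298089  0.07598606]
muffin (251, 163) [0.39  0.31  0.074]
muffin (182, 256) [0.601 0.007 0.081]
jar (152, 247) [0.7   0.033 0.086]
jar (159, 119) [0.702 0.466 0.046]
```

View pics/wr4.png

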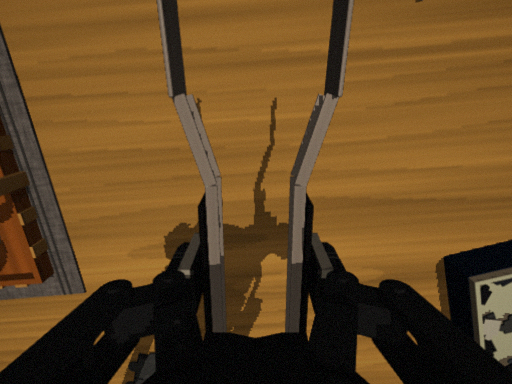

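The tongs are held, with the jaw plates at columns 172 and 340 above row 95. Their underside is at tool z of about -0.012 and the tips at tool x of about +0.119. The basket stands at about (0.645, 0.014), the muffin at (0.594, 0.004) and the jar upright at (0.705, 0.030). Next I go in front of the muffin.

```bash
python3 -c "
from h import *
rel([.435,-.2,.116],-90);rel([.43,.003,.116],-90)"
```

```text
rel [ 0.04  0.09 -4.36] [-0.1931 -0.0603 -0.0017]
rel [ 0.04  0.09 -4.36] [-0.2135 -0.2623 -0.0018]
```

Converted, -0.262 m / 0.8 = -0.3275, -0.245 m / 0.8 = -0.3063, -4.3 degrees / 120 = -0.0358.

Request:
advance(ticks=[0,0,-0.0083,-0.0188,-0.0063,0,0.053,0,0,-0.0167,-0.0563,-0.0188,0,0.053,0,0,-0.025,-0.1063,-0.0338,0,0.053,0,0,-0.0358,-0.1563,-0.0563,0,0.053,0,0,-0.0358,-0.2,-0.0938,0,0.053,0,0,-0.0358,-0.2313,-0.1438,0,0.053,0,0,-0.0358,-0.2563,-0.2,0,0.053,0,0,-0.0358,-0.2663,-0.2563,0,0.053,0,0,-0.0358,-0.2663,-0.3063,0,0.053,0,0,-0.0358,-0.2663,-0.3275,0,0.053])

```text
time_s: 18.35
tcp_pos: [0.43, 0.0051, 0.1145]
eef_rot: [[1.0, 0.001, -0.001], [0.001, -1.0, -0.001], [-0.001, 0.001, -1.0]]
wrist_force: [0.9, -1.4, -1.2]
opening: 0.0532
grip_force: 7.1
```

Request:
advance(ticks=[0,0,0,0,0,0,0.053,0,0,0,0,0,0,0.053])

```text
time_s: 18.55
tcp_pos: [0.4311, 0.0023, 0.1145]
eef_rot: [[1.0, 0.001, -0.0], [0.001, -1.0, -0.002], [-0.0, 0.002, -1.0]]
wrist_force: [0.2, -0.8, -1.1]
opening: 0.0534
grip_force: 7.1
```

Run:
```python
from h import *
s=get_state(); R=np.array(s['eef_rot']); t=np.array(s['tcp_pos']); print(t,s['opening'],s['grip_force'])
p,im,d=shot('wrist','wr5.png'); w=cloud(p,d); L=(w-t)@R
m=(abs(L[...,1])<.06)&(L[...,2]>-.06)&(L[...,2]<.02)&(L[...,0]>.08)&(L[...,0]<.16); P=L[m]
print(len(P),np.round([P.min(0),P.max(0)],4))
X,Y,Z=w[...,0],w[...,1],w[...,2]
m=(np.hypot(X-.594,Y-.004)<.06)&(Z>.045)&(Z<.085); P=w[m]; print('muffin',len(P),P.min(0),P.max(0))
for b in boxes_of('muffin','wrist')[:2]: r,q=map(int,b['point']); print((r,q),w[r,q].round(3))
rel([.4945,.003,.015],-90)
```

```text
[0.43109274 0.00227418 0.11452173] 0.05339447858642811 7.128373458981514
3818 [[ 0.08   -0.0379 -0.0386]
 [ 0.1174  0.0356 -0.0112]]
muffin 435 [ 0.56168439 -0.01171175  0.05822681] [0.56761677 0.02305918 0.06970386]
(7, 248) [0.563 0.008 0.063]
rel [ 0.13 -0.01 -0.09] [ 0.0632 -0.0019  0.0996]
```

View pics/wr5.png

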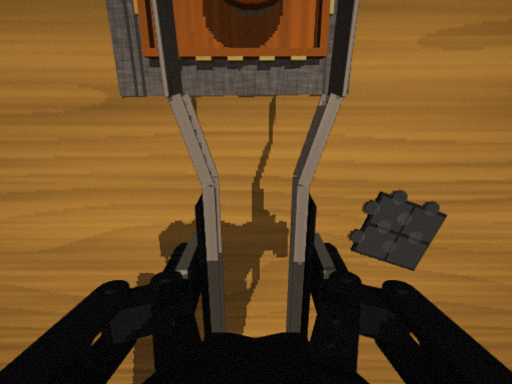

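The jaws are at columns 168 and 345, spanning the muffin's front edge at (251,5). The muffin centre is at about (0.594, 0.0055). The puzzle corner at (398,230) is clear. I descend, then check before advancing.

Request:
advance(ticks=[0,0,0,0,-0.0013,0.0188,0.053,0,0,0,0,-0.0025,0.05,0.053,0,0,0,0,-0.0025,0.0813,0.053,0,0,0,0,-0.0025,0.1025,0.053,0,0,0,0,-0.0025,0.115,0.053,0,0,0,0,-0.0025,0.1213,0.053,0,0,0,0,-0.0025,0.1231,0.053,0,0,0,0,-0.0025,0.1231,0.053,0,0,0,0,-0.0025,0.1231,0.053])

```text
time_s: 19.55
tcp_pos: [0.4321, 0.0039, 0.017]
eef_rot: [[1.0, -0.001, 0.002], [-0.001, -1.0, -0.002], [0.002, 0.002, -1.0]]
wrist_force: [0.3, -0.4, -1.3]
opening: 0.0525
grip_force: 7.1
```

Run:
```python
from h import *
s=get_state(); print(s['tcp_pos'],s['opening'],s['wrist_force'])
p,im,d=shot('wrist'); w=cloud(p,d); X,Y,Z=w[...,0],w[...,1],w[...,2]
R=np.array(s['eef_rot']); t=np.array(s['tcp_pos']); L=(w-t)@R
m=(abs(abs(L[...,1])-.036)<.006)&(L[...,2]>-.05)&(L[...,2]<.0)&(L[...,0]>.08)&(L[...,0]<.125); P=w[m]; print('jaws',len(P),P.min(0),P.max(0),np.percentile(P[:,2],[2,98]))
m=(np.hypot(X-.594,Y-.004)<.05)&(Z>.03)&(Z<.085)&(abs(Y-.005)<.03); P=w[m]; print('muffin',len(P),P.min(0),P.max(0))
m=(abs(Y)<.09)&(X>.53)&(X<.56)&(Z>.012)&(Z<.024); print('wall top',np.percentile(w[m][:,2],[50,90,98]) if m.sum() else None)
rel([.4945,.0043,.016],-90)
```

```text
[0.43205509 0.00391175 0.0169791 ] 0.052487102712050475 [ 0.31645471 -0.44993872 -1.31705949]
jaws 4433 [ 0.51195028 -0.03231305  0.01722594] [0.54948889 0.04251041 0.05544509] [0.01993095 0.05447398]Traceback (most recent call last):
  File "<stdin>", line 6, in <module>
    return umr_minimum(a, axis, None, out, keepdims, initial, where)
ValueError: zero-size array to reduction operation minimum which has no identity
```

Converted, 0.0625 m / 0.8 = 0.0781, 0.061 m / 0.8 = 0.0763.

Request:
advance(ticks=[0,0,0,0.0038,0,0.0025,0.053,0,0,0,0.0113,0,0.0025,0.053,0,0,0,0.0225,0,0.0025,0.053,0,0,0,0.035,0,0.0025,0.053,0,0,0,0.0475,0,0.0025,0.053,0,0,0,0.06,0,0.0025,0.053,0,0,0,0.07,0,0.0025,0.053,0,0,0,0.0763,0,0.0025,0.053,0,0,0,0.0781,0,0.0025,0.053,0,0,0,0.0781,0,0.0025,0.053])

```text
time_s: 20.6
tcp_pos: [0.4938, 0.004, 0.0143]
eef_rot: [[1.0, -0.001, 0.0], [-0.001, -1.0, -0.002], [0.0, 0.002, -1.0]]
wrist_force: [-0.2, -0.4, -1.0]
opening: 0.0527
grip_force: 7.1
```

Run:
```python
from h import *
s=get_state(); print(s['tcp_pos'],s['opening'],s['wrist_force'])
a=shot('scene')[1][150:300,170:370,::-1]; b=shot('wrist')[1][:,:,::-1]
cv2.imwrite('pics/close.png',np.hstack([cv2.resize(a,(400,300)),cv2.resize(b,(400,300))]))
```

```text
[0.49375778 0.00397866 0.01427552] 0.052717441430651234 [-0.23066242 -0.40566203 -0.96268011]
```

View pics/close.png

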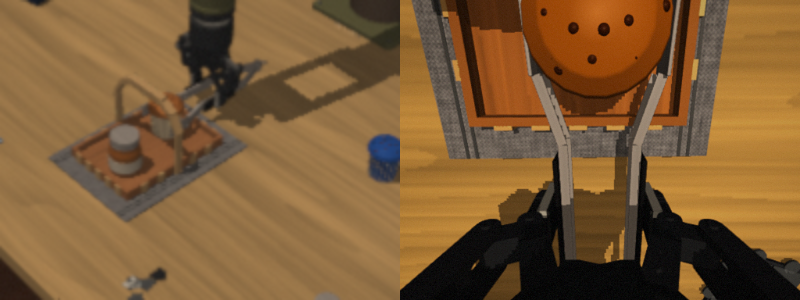

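The jaws sit on both sides of the muffin (at columns 530 and 665 of the right half), centred and under the cap. Now I squeeze.

Request:
advance(ticks=[0,0,0,0,0,0,0.049,0,0,0,0,0,0,0.046,0,0,0,0,0,0,0.043,0,0,0,0,0,0,0.04,0,0,0,0,0,0,0.036,0,0,0,0,0,0,0.03,0,0,0,0,0,0,0.03,0,0,0,0,0,0,0.03], grip_n=40)

```text
time_s: 21.5
tcp_pos: [0.4937, 0.004, 0.0144]
eef_rot: [[1.0, -0.001, 0.001], [-0.001, -1.0, -0.002], [0.001, 0.002, -1.0]]
wrist_force: [-1.3, -1.0, 0.1]
opening: 0.0428
grip_force: 40.4
```

Converted, -0.126 m / 0.8 = -0.1575, -0.03 m / 0.8 = -0.0375.

Request:
advance(ticks=[0,0,0,0,0,-0.0038,0.03,0,0,0,0,0,-0.01,0.03,0,0,0,0,0,-0.02,0.03,0,0,0,0,0,-0.0325,0.03,0,0,0,-0.0025,0,-0.05,0.03,0,0,0,-0.0075,0,-0.0688,0.03,0,0,0,-0.015,0,-0.09,0.03,0,0,0,-0.0225,0,-0.1125,0.03,0,0,0,-0.03,0,-0.135,0.03,0,0,0,-0.0375,0,-0.1575,0.03])

```text
time_s: 22.5
tcp_pos: [0.4634, 0.0043, 0.1419]
eef_rot: [[1.0, -0.001, 0.002], [-0.001, -1.0, -0.002], [0.002, 0.002, -1.0]]
wrist_force: [0.3, 0.4, -2.7]
opening: 0.0428
grip_force: 40.9
```

Request:
advance(ticks=[0,0,0,-0.0063,0,-0.0213,0.03,0,0,0,-0.01,0,-0.035,0.03,0,0,0,-0.0125,0,-0.0413,0.03,0,0,0,-0.0125,0,-0.0438,0.03,0,0,0,-0.0125,0,-0.0438,0.03,0,0,0,-0.0125,0,-0.0438,0.03,0,0,0,-0.0125,0,-0.0438,0.03])

```text
time_s: 23.2
tcp_pos: [0.4534, 0.0043, 0.1746]
eef_rot: [[1.0, -0.001, -0.001], [-0.001, -1.0, -0.002], [-0.001, 0.002, -1.0]]
wrist_force: [0.8, -0.1, -2.8]
opening: 0.0428
grip_force: 40.8
```

Run:
```python
from h import *
s=get_state(); print(s['tcp_pos'],s['opening'],s['wrist_force'],s['grip_force'])
a=shot('scene')[1][100:310,130:410,::-1]; b=shot('wrist')[1][:,:,::-1]
cv2.imwrite('pics/end.png',np.hstack([cv2.resize(a,(400,300)),cv2.resize(b,(400,300))]))
p,im,d=shot('top');w=cloud(p,d); X,Y,Z=w[...,0],w[...,1],w[...,2]
m=(abs(X-.645)<.06)&(abs(Y-.02)<.09)&(Z>.125)&(Z<.15); P=w[m]; print('bar',len(P),P.mean(0))
m=(np.hypot(X-.7,Y-.03)<.06)&(Z>.066)&(Z<.09); P=w[m]; print('jar',len(P),P.mean(0))
```

```text
[0.4534445  0.00433339 0.17463448] 0.04283035639610387 [ 0.80156731 -0.07821307 -2.77393549] 40.84271029672436
bar 167 [0.64519674 0.01698015 0.13535969]
jar 165 [0.7031104  0.02981806 0.07756185]
```

View pics/end.png

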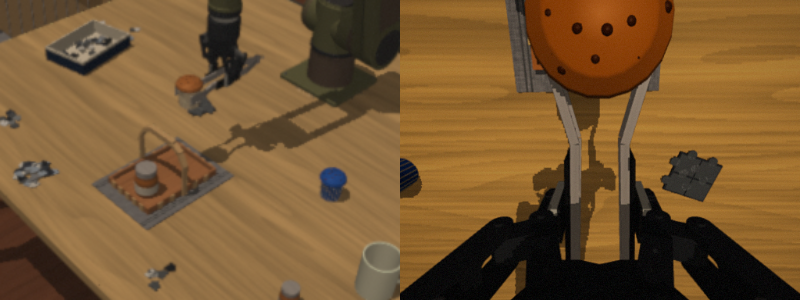

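The muffin hangs in the tongs, at (190,92) in the left half, about 17 cm up and clear. The jar stands in the basket on the mat.

```bash
python3 -c "
from cell import *
print(hand_in())"
```

```text
the job is handed in; nothing more can be done
None
```

I handed the job in at about 23 s with the muffin held still in the squeezed tongs, its underside about 17 cm up and clear of the basket; the basket is on the placemat, about 5 mm off centre, with the jar standing in it (no verdict was shown).

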